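Take the lunch-flask set apart and scrub the flask

ROBOT

A 6-joint arm with a two-finger parallel gripper is mounted at the origin on a cart in front of the work surface, level with it; the furniture and walls round the work are solid. World frame = base frame: x ahead of the robot, y to its left, z up, the work surface at z = 0. Lengths are in m, angles in rad, forces in N, time in s.
With the tool pointing down it reaches from about 0.275 to 0.975 m from the base axis. Payload 8.4 kg.
Tool frame: the origin (TCP) lies at the very end of the fingers, on their centre line; the grasp point (between the pads) lies 19 mm behind it; z points along the fingers, x is the direction in which the jaws open and shut, and the axes are right-handed (so a half turn about z gives the same grasp; the last joint's range is limited). The gripper opens to 92 mm and grips with 3 to 60 N. Pads are 20 mm wide; open, the fingers measure 128 mm over their backs; the gripper's body (75 mm by 189 mm) begins 69 mm behind the grasp point.
Start: joints at [1.155, 0.353, 1.633, -0, 1.155, -0.002], TCP at [0.251, 0.572, 0.215] pointing down, gripper open.
Joint ranges: [-2.63, 2.63], [-0.92, 2.1], [0.06, 2.66], [-1.3, 4.44], [0, 2.69], [-3.02, 3.02]. Speed limits (rad/s): [2.22, 2.22, 2.79, 3.14, 3.14, 3.14].

INTERFACE

Orientations are given as a 3x3 rotation matrix whose columns are the frame's x, y, z axes.
In Python, from workcell import r gives the robot as it stands.
- The arm moves only by the tool step_arm, never from a script. Its argument "steps" is a list of rows, each a list of 7 numbers: the finger opening in mm, from 0 to 91.9, then the shift along the world's x, y, z in mm, then the turn, a rotation vector about the world's x, y, z in rad. A call has 1 to 20 rows; each row shifts and turns the commanded pose from where the row before left it; what a row does not reach is not made up. A row lasts 1/10 s, in which the tool goes at most 50 mm and 8.59 degrees, less where a joint would pass 70% of its speed; a pose out of reach is approached as far as the arm can. A call is refused whole if a number of a shift passes 50 or a number of a turn 0.15, either way. A call with a gripper value outside its range is refused whole. The fingers move at their own pace and stop on an object; "squeeze" is the grip in N (left out, the last holds). Time passes only in rows, so rows that do not move let the fingers close. It gives the time, the measured TCP pose, the force and the opening at its end, in the units of the state.
- r.get_state(): the state, without advancing time (a new reading comes with each control period).
- r.get_image(name): name is "scene" or "top"; returns (picture, depth): 420x560x3 uint8, blue, green, red; 420x560 float32, m along the optical axis (not along the pixel's ray), 0 where there is no reading.
- r.calibration(name): a dict with "vfov" (degrees; the focal length in pixels is half the picture's height over the tangent of half this angle, whatever the lens; pixels are square), "cx", "cy" (the principal point, pixels), "distortion" ([k1, k2, p1, p2, k3] as OpenCV has them; the pictures are not rectified), "R" (3x3) and "t" (3): a world point X has camera coordinates R X + t. Camera axes: x right, y down, z forward; pixel columns grow to the right and rows downward; lengths in m; the calibration is good to about 2 mm. A picture is of the moment at which its call begins. calibration takes no time and is no camera call.
- r.job_done(): hands the job in, once; it reports no verdict.
The state is a dict: "time_s": time; "q": joint angles; "joint_vel": joint speeds; "effort": joint torques, N m; "position": TCP position; "tcp_rot": TCP orientation; "contact_force": force on the tool from outside, world axes, zero at the start; "ft_torque": the same for the moment, N m; "opening": finger opening in m.
Only numpy, scipy, OpenCV 4.12 (cv2) and the standard library are available. Lean on these libraries where they do the work, as an engineer would, in place of code of your own. Each camera call takes 0.05 s, during which the arm holds its last target. There are 200 camera calls.

TASK

The rinsed bowls of the lunch flask stand upside down in a stack with flat divider discs between them: take the stack apart, stand every bowl rim down in a compartment of its own in the drying tray, and lay all the divider discs flat in one neat pile on the worktop, together with any disc that already lies there. Also scrub out the flask with the bottle brush, three full strokes right down to the bottom and back up until the bristles show well above the mouth, and put the brush back in its pot, head down. Leave the flask and the pot standing upright, and do not disturb the pepper mill, the salt shaker, the honey jar or the flask's lid.

Things in the scene. Friction and masses are not known exactly. Their poses are not given: they have to be found in the camera images.
- bowl1: white plastic lunch bowl standing upside down (rim down): rim (at the bottom) 62 mm across, tapering to 54 mm at its flat closed end (on top), 46 mm high, 90 g; origin at the centre of the rim plane, z up out of the closed end while the rim is down; bottom of the stack, on the worktop
- bowl2: white plastic lunch bowl standing upside down (rim down): rim (at the bottom) 62 mm across, tapering to 54 mm at its flat closed end (on top), 46 mm high, 90 g; origin at the centre of the rim plane, z up out of the closed end while the rim is down; second in the stack, on disc1
- bowl3: white plastic lunch bowl standing upside down (rim down): rim (at the bottom) 62 mm across, tapering to 54 mm at its flat closed end (on top), 46 mm high, 90 g; origin at the centre of the rim plane, z up out of the closed end while the rim is down; third in the stack, on disc2
- bowl4: white plastic lunch bowl standing upside down (rim down): rim (at the bottom) 62 mm across, tapering to 54 mm at its flat closed end (on top), 46 mm high, 90 g; origin at the centre of the rim plane, z up out of the closed end while the rim is down; on top of disc3, in some starts only
- bowl5: white plastic lunch bowl standing upside down (rim down): rim (at the bottom) 62 mm across, tapering to 54 mm at its flat closed end (on top), 46 mm high, 90 g; origin at the centre of the rim plane, z up out of the closed end while the rim is down; already in compartment rack_p1 of the drying tray, in some starts only
- disc1: flat light-wood round divider disc, 66 mm across, 10 mm thick, 50 g, both faces alike; origin at the centre of its underside; in the stack, on bowl1
- disc2: flat light-wood round divider disc, 66 mm across, 10 mm thick, 50 g, both faces alike; origin at the centre of its underside; in the stack, on bowl2
- disc3: flat light-wood round divider disc, 66 mm across, 10 mm thick, 50 g, both faces alike; origin at the centre of its underside; in the stack, on bowl3
- disc4: flat light-wood round divider disc, 66 mm across, 10 mm thick, 50 g, both faces alike; origin at the centre of its underside; in some starts only, already lying alone on the worktop: the others are then piled with it
- rack: fixed drying tray, 90 mm (x) by 382 mm (y), with a row of five square compartments along its y axis, parted by 30 mm high wire hoops across it, 74 mm apart (4.4 mm wire); its floor is 6 mm above the worktop, the rims along its two long sides are 16 mm high and 78 mm apart inside; it stands along the worktop, turned by up to 0.1 rad; origin at the centre of its underside
- rack_p0 (a point): centre of the floor of compartment 0 of the tray (0 at the tray's +y end, 4 at its -y end)
- rack_p1 (a point): centre of the floor of compartment 1 of the tray (0 at the tray's +y end, 4 at its -y end)
- rack_p2 (a point): centre of the floor of compartment 2 of the tray (0 at the tray's +y end, 4 at its -y end)
- rack_p3 (a point): centre of the floor of compartment 3 of the tray (0 at the tray's +y end, 4 at its -y end)
- rack_p4 (a point): centre of the floor of compartment 4 of the tray (0 at the tray's +y end, 4 at its -y end)
- flask: insulated steel lunch flask without its lid, standing open end up, 88 mm across, 125 mm high, 450 g, loose; mouth 73 mm across inside, 78 mm inside below the neck; origin at the centre of its underside
- flask_in (a point): centre of the flask's inner floor, 10 mm above its underside and 115 mm below its rim
- brush_pot: round white ceramic pot for the brush, 74 mm across, 90 mm high, 550 g, loose, inside 54 mm across (60 mm at the mouth); origin at the centre of its underside
- pot_in (a point): centre of the pot's inner floor, 10 mm above its underside and 80 mm below its rim
- brush: rigid bottle brush, 221 mm long, 90 g, standing head down in the pot, upright or leaning a few degrees; origin at the flat tip of its head (30 mm across), z runs along it to the handle end: white head 40 mm across from 0 to 70 mm, 6 mm wire to 130 mm, black round handle, 20 to 23 mm thick, from 130 to 221 mm (grip it from above at about 185 mm)
- pepper_mill: wooden pepper mill, 58 mm across, 165 mm high, stands on the worktop behind the tray; not to be disturbed; origin under its centre
- salt_shaker: glass salt shaker, 44 mm across, 90 mm high, behind the tray; not to be disturbed; origin under its centre
- honey_jar: honey jar, 61 mm across, 98 mm high, behind the tray; not to be disturbed; origin under its centre
- flask_lid: black screw lid of the flask, 91 mm across, 31 mm high, lying on the worktop behind the tray; not to be disturbed; origin under its centre
Things that resemble listed ones, but are neither listed nor needed, are in the scene too. Leave any turquoise look-alike of the bowl3 alone.

How it is judged:
By the outcome, as a careful person would: the job done as asked, in the order asked, and still so for the second after the job is handed in, with the robot touching nothing.
Of bowl4, bowl5, disc4 only 1 to 3 are there at a start; the rules pass over those that are not, and their reading is None.
At some moment in a run one of flask, brush_pot may be knocked a few centimetres aside while the robot is not near it.
It also fails if it takes over 192 s, if anything falls off the work surface, if the arm or the gripper's body presses on something with over 40 N, if the wrist force passes 120 N, or if a joint passes its speed limit or range.

## Working session

There is one attempt and no reset: what is moved stays moved. The work goes in short steps, Python scripts to look and compute and a tool call to move; the robot and the scene stay as the last step left them, time stands still between calls to the robot, and variables do not carry over. Pictures are saved under pics/ and viewed, about 12 in all and at most 16, crops included, and the job is handed in when it is done.

Besides the shell and the picture viewer there is one more tool, called by a JSON object that holds its "method" and its "body". step_arm: Moves the arm, as the interface text tells. Its arguments: {"type":"object","properties":{"steps":{"type":"array","items":{"type":"array","items":{"type":"number"}}},"squeeze":{"type":"number"}},"required":["steps"]}

```bash
ls; mkdir -p pics; cat > h.py <<'E'
import numpy as np, cv2
from workcell import r
def cam(n):
    c=r.calibration(n); f=210/np.tan(np.radians(c["vfov"])/2)
    K=np.array([[f,0,c["cx"]],[0,f,c["cy"]],[0,0,1]])
    return K,np.array(c["distortion"],float),np.array(c["R"]),np.array(c["t"])
def rays(n,uv):
    K,d,R,t=cam(n)
    p=cv2.undistortPoints(np.array(uv,float).reshape(-1,1,2),K,d).reshape(-1,2)
    return -R.T@t,np.c_[p,np.ones(len(p))]@R
def plane(n,uv,z):
    c,v=rays(n,uv); return c+v*((z-c[2])/v[:,2])[:,None]
def cloud(n,dep):
    h,w=dep.shape; u,v=np.meshgrid(np.arange(w),np.arange(h))
    c,ry=rays(n,np.c_[u.ravel(),v.ravel()])
    return (c+ry*dep.ravel()[:,None]).reshape(h,w,3)
def proj(n,P):
    K,d,R,t=cam(n); return cv2.projectPoints(np.array(P,float).reshape(-1,1,3),cv2.Rodrigues(R)[0],t,K,d)[0].reshape(-1,2)
E
python3 - <<'E'
from h import *
for n in("scene","top"):
    i,d=r.get_image(n); cv2.imwrite(f"pics/{n}0.png",i); np.save(n+"0.npy",d); np.save(n+"0i.npy",i)
    c=r.calibration(n); R=np.array(c["R"]);print(n,c["vfov"],-R.T@np.array(c["t"]),R[2])
print(r.get_state())
E
```

```text
pics
scene 53.77144716389593 [0.78560308 0.44767251 0.73862777] [-0.29249199 -0.65895057 -0.69298815]
top 57.61357619349237 [ 0.40602748 -0.09799905  0.95604464] [ 0.13666023 -0.01514776 -0.99050216]
{'time_s': 0.1, 'q': array([ 1.15459239e+00,  3.53582300e-01,  1.63404178e+00, -3.24975119e-05,
        1.15521431e+00, -2.38024503e-03]), 'joint_vel': array([ 0.00072989, -0.00237329, -0.00306647,  0.00054755, -0.00046505,
        0.00242066]), 'effort': array([ 7.23546891e-04, -5.94906306e+01, -3.34929228e+01,  6.97487011e-02,
        1.82654540e-02,  3.94258075e-05]), 'position': array([0.25114025, 0.57183951, 0.21394434]), 'tcp_rot': array([[ 4.02100865e-01,  9.15595253e-01, -4.76447706e-04],
       [ 9.15594529e-01, -4.02101146e-01, -1.15140930e-03],
       [-1.24580506e-03,  2.67497626e-05, -9.99999224e-01]]), 'contact_force': array([ 1.051774  , -0.30773905,  0.2937373 ]), 'ft_torque': array([ 0.05371889,  0.0340474 , -0.01153538]), 'opening': 0.09172304097217426}
```

View pics/scene0.png

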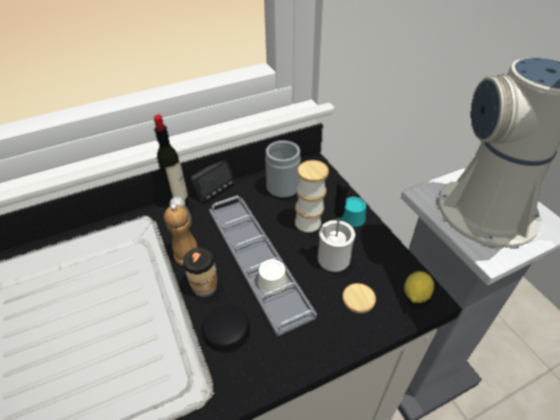

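View pics/top0.png

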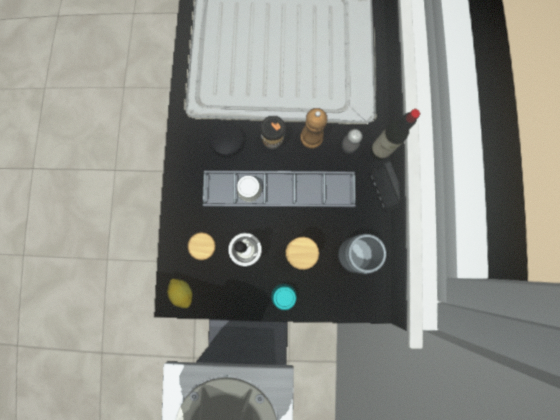

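Scene view: the stack is at (312,195), with a disc on top and 3 bowls under it. A lone disc lies at (360,298), the pot and brush are at (336,245), and the grey flask is at (283,168). One white bowl is in the tray at (271,275). The turquoise look-alike at (355,211) stays alone. The top view agrees: stack (302,253), disc (201,246), pot (245,250), flask (362,254), bowl in the tray (248,187).

```bash
python3 - <<'E'
from h import *
D={n:np.load(n+"0.npy") for n in("scene","top")}
C={n:cloud(n,D[n]) for n in D}
def circ(P):
    A=np.c_[2*P[:,:2],np.ones(len(P))]; s=np.linalg.lstsq(A,(P[:,:2]**2).sum(1),rcond=None)[0]
    return s[:2],np.sqrt(s[2]+s[:2]@s[:2])
ap={"stack":(302,253),"disc4":(201,246),"pot":(245,250),"flask":(362,254),"bowl5":(248,187),"turq":(284,297),"lemon":(180,293)}
for k,(u,v) in ap.items():
    for n in C:
        P=C[n]
        c0=C["top"][v,u] 
        m=(np.hypot(P[...,0]-c0[0],P[...,1]-c0[1])<0.065)&(P[...,2]>0.004)&(D[n]>0)
        Q=P[m]; 
        if len(Q)<5: print(k,n,"none");continue
        zt=np.percentile(Q[:,2],97); 
        T=Q[np.abs(Q[:,2]-zt)<.006]; (ct,rad)=cv2.minEnclosingCircle(T[:,:2].astype(np.float32)) 
        print(k,n,c0.round(3),"ztop",zt.round(3),"mean",T.mean(0).round(4),"circ",np.round(ct,4),round(rad,4),"box",T.min(0).round(3),T.max(0).round(3))
# brush
P=C["top"];c0=P[250,245]
for n in C:
  P=C[n]; m=(np.hypot(P[...,0]-.25,P[...,1]-0.0)<0.6)&(P[...,2]>0.1)&(np.hypot(P[...,0]-c0[0],P[...,1]-c0[1])<.09)
  Q=P[m]; print(n,"brush",len(Q),Q[::max(1,len(Q)//15)].round(3).tolist())
P=C["top"]
m=(P[...,2]>.02)&(P[...,2]<.045)&(D["top"]>0); m[:165]=0;m[215:]=0;m[:,:195]=0;m[:,365:]=0
Q=P[m]; print("hoops",len(Q)); np.set_printoptions(suppress=True)
g=np.load("top0i.npy")
big=cv2.resize(g[160:330,150:400],None,fx=3.2,fy=3.2,interpolation=cv2.INTER_CUBIC)
cv2.imwrite("pics/topz.png",big)
for uv in [(203,172),(203,206),(355,171),(355,207)]: print(uv,plane("top",[uv],0.016).round(4), P[uv[1],uv[0]])
print("edges",plane("top",[(155,316),(180,100),(408,324)],0).round(3))
s=np.load("scene0i.npy"); cv2.imwrite("pics/scz.png",cv2.resize(s[120:320,190:450],None,fx=3,fy=3,interpolation=cv2.INTER_CUBIC))
E
```

```text
stack scene [ 0.426 -0.161  0.169] ztop 0.168 mean [ 0.4272 -0.1587  0.1665] circ [ 0.4271 -0.1618] 0.0347 box [ 0.394 -0.196  0.162] [ 0.459 -0.128  0.17 ]
stack top [ 0.426 -0.161  0.169] ztop 0.171 mean [ 0.4263 -0.1616  0.1685] circ [ 0.4263 -0.1619] 0.0331 box [ 0.395 -0.194  0.165] [ 0.459 -0.13   0.173]
disc4 scene [0.44  0.077 0.01 ] ztop 0.011 mean [0.4422 0.078  0.0081] circ [0.4409 0.0776] 0.0344 box [0.409 0.044 0.005] [0.475 0.11  0.012]
disc4 top [0.44  0.077 0.01 ] ztop 0.013 mean [0.4398 0.0757 0.0105] circ [0.44   0.0767] 0.033 box [0.407 0.044 0.007] [0.472 0.107 0.016]
pot scene [ 0.428 -0.046  0.199] ztop 0.227 mean [ 0.4354 -0.0331  0.2269] circ [ 0.4342 -0.0349] 0.0114 box [ 0.423 -0.046  0.221] [ 0.445 -0.025  0.232]
pot top [ 0.428 -0.046  0.199] ztop 0.232 mean [ 0.4331 -0.037   0.2305] circ [ 0.4336 -0.0369] 0.0109 box [ 0.423 -0.047  0.226] [ 0.442 -0.026  0.234]
flask scene [ 0.431 -0.323  0.013] ztop 0.125 mean [ 0.4311 -0.3044  0.1231] circ [ 0.4311 -0.3059] 0.0429 box [ 0.39  -0.348  0.119] [ 0.472 -0.264  0.127]
flask top [ 0.431 -0.323  0.013] ztop 0.
[... 1485 characters left out ...]
.406, -0.098, 0.956], [0.406, -0.098, 0.956], [0.406, -0.098, 0.956], [0.406, -0.098, 0.956], [0.406, -0.098, 0.956], [0.406, -0.098, 0.956], [0.406, -0.098, 0.956], [0.406, -0.098, 0.956], [0.406, -0.098, 0.956], [0.406, -0.098, 0.956], [0.406, -0.098, 0.956], [0.406, -0.098, 0.956], [0.406, -0.098, 0.956]]
hoops 394
(203, 172) [[0.6252 0.0807 0.016 ]] [ 0.62918027  0.08397165 -0.00099582]
(203, 206) [[0.5386 0.0757 0.016 ]] [ 0.54088123  0.07870464 -0.00000897]
(355, 171) [[ 0.6405 -0.3042  0.016 ]] [ 0.64378392 -0.30704436  0.00295797]
(355, 207) [[ 0.5479 -0.304   0.016 ]] [ 0.55007918 -0.30715876  0.00178904]
edges [[ 0.263  0.185  0.   ]
 [ 0.824  0.158 -0.   ]
 [ 0.259 -0.444  0.   ]]
```

View pics/topz.png

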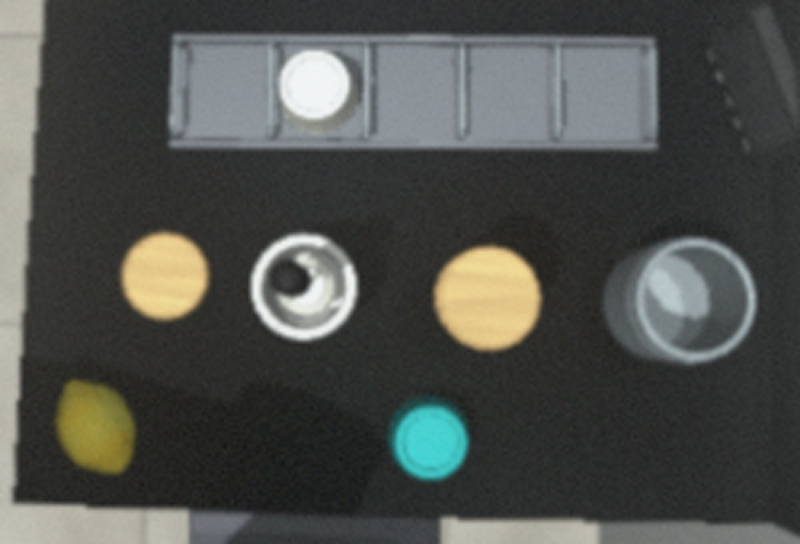

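View pics/scz.png

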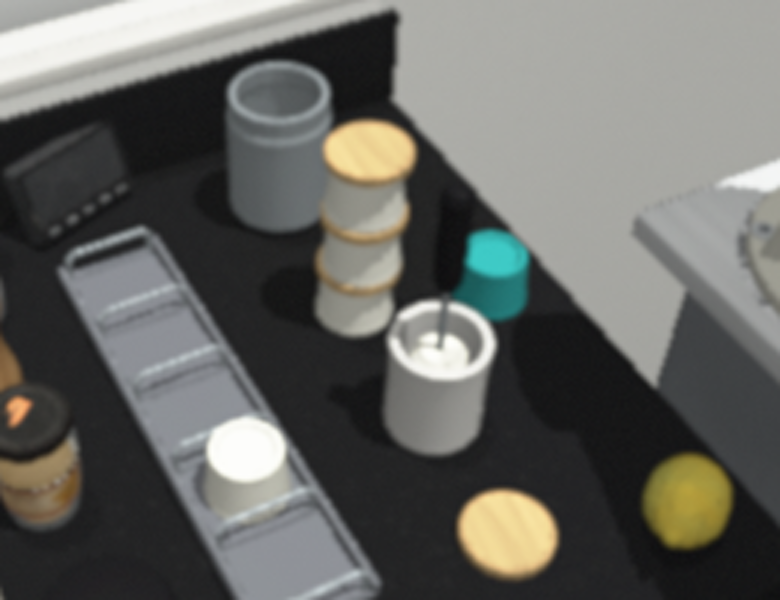

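```bash
cat >> h.py <<'E'
def tops(names,xy,R=.045,z=(0,1),img=None):
    """enclosing circle of the points within R of xy and in a height band, for each camera"""
    for n in names:
        i,d=img[n] if img else r.get_image(n)
        P=cloud(n,d); m=(np.hypot(P[...,0]-xy[0],P[...,1]-xy[1])<R)&(P[...,2]>z[0])&(P[...,2]<z[1])&(d>0)
        Q=P[m]
        if len(Q)<5: print(n,"none"); continue
        c,rad=cv2.minEnclosingCircle(Q[:,:2].astype(np.float32)); mid=(np.percentile(Q,2,0)+np.percentile(Q,98,0))/2
        print(n,len(Q),"circ",np.round(c,4),round(rad,4),"mid",mid.round(4),"z",np.median(Q[:,2]).round(4))
E
python3 - <<'E'
from h import *
img={n:(np.load(n+"0i.npy"),np.load(n+"0.npy")) for n in("scene","top")}
for k,xy,R,z in [("mill",(.71,-.2),.06,(.12,.2)),("pot",(.434,-.05),.055,(.078,.1)),("disc1",(.4265,-.1615),.05,(.046,.058)),("disc2",(.4265,-.1615),.05,(.1,.114)),("bowl5",(.585,-.036),.04,(.046,.06))]:
    print(k); tops(["scene","top"],xy,R,z,img)
for n in img:
    P=cloud(n,img[n][1]); 
    m=(P[...,2]>.02)&(P[...,2]<.045)&(np.abs(P[...,0]-.59)<.05)&(P[...,1]<.1)&(P[...,1]>-.32)&(np.hypot(P[...,0]-.585,P[...,1]+.036)>.036)
    Q=P[m]; h,e=np.histogram(Q[:,1],bins=np.arange(-.32,.1,.004)); print(n,[(round(a+.002,3),int(c)) for a,c in zip(e,h) if c>2], "z",np.percentile(Q[:,2],[50,95]))
    q=Q[(Q[:,0]<.565)]; w=Q[Q[:,0]>.61]; print(len(q),len(w))
    m=(P[...,2]>.0)&(P[...,1]>-.5)&(P[...,0]>.65)&(P[...,0]<.8)&(P[...,1]<.15)&(P[...,2]>.06)&(P[...,2]<.2)
    for y in np.arange(-.4,.12,.05):
        Q=P[m&(np.abs(P[...,1]-y)<.025)]
        if len(Q): print("behind",round(y,3),len(Q),Q.min(0).round(3),Q.max(0).round(3))
g=img["top"][0].astype(int)
# hoop peaks in top image brightness along y at mid rows
row=g[180:198].sum(2).mean(0); print([(u,int(row[u])) for u in range(200,360) if row[u]>row[u-1] and row[u]>=row[u+1] and row[u]>row[max(u-4,0):u+5].mean()+5])
E
```

```text
mill
scene 454 circ [ 0.7312 -0.1893] 0.0252 mid [ 0.7314 -0.1829  0.143 ] z 0.1443
top 385 circ [ 0.7293 -0.1902] 0.0249 mid [ 0.7285 -0.1901  0.1434] z 0.1491
pot
scene 547 circ [ 0.4324 -0.0365] 0.0379 mid [ 0.434  -0.0352  0.0854] z 0.0871
top 417 circ [ 0.4327 -0.0366] 0.0369 mid [ 0.4324 -0.037   0.0861] z 0.0903
disc1
scene 119 circ [ 0.43   -0.1621] 0.0333 mid [ 0.4331 -0.1564  0.0521] z 0.0537
top none
disc2
scene 148 circ [ 0.429 -0.159] 0.0331 mid [ 0.4309 -0.1505  0.1082] z 0.1101
top 13 circ [ 0.4355 -0.1399] 0.0234 mid [ 0.4357 -0.1377  0.1121] z 0.1123
bowl5
scene 456 circ [ 0.5857 -0.0349] 0.0273 mid [ 0.5862 -0.034   0.0502] z 0.0503
top 393 circ [ 0.5853 -0.0363] 0.0272 mid [ 0.5851 -0.0366  0.0519] z 0.052
scene [(np.float64(-0.298), 28), (np.float64(-0.294), 24), (np.float64(-0.226), 8), (np.float64(-0.222), 46), (np.float64(-0.218), 7), (np.float64(-0.15), 27), (np.float64(-0.146), 39), (np.float64(-0.078), 8), (np.float64(-0.074), 42), (np.float64(-0.07), 6), (np.float64(-0.002), 35), (np.float64(0.002), 42), (np.float64(0.07), 9), (np.float64(0.074), 81), (np.f
[... 813 characters left out ...]
1  0.03593659]
80 78
behind -0.4 1103 [ 0.65  -0.425  0.06 ] [ 0.8   -0.375  0.192]
behind -0.35 613 [ 0.651 -0.375  0.06 ] [ 0.721 -0.344  0.2  ]
behind -0.3 168 [ 0.695 -0.306  0.061] [ 0.727 -0.275  0.094]
behind -0.25 15 [ 0.706 -0.275  0.06 ] [ 0.719 -0.272  0.082]
behind -0.2 453 [ 0.707 -0.214  0.06 ] [ 0.753 -0.175  0.169]
behind -0.15 89 [ 0.714 -0.175  0.06 ] [ 0.746 -0.166  0.151]
behind -0.1 484 [ 0.69  -0.121  0.06 ] [ 0.747 -0.075  0.104]
behind -0.05 105 [ 0.696 -0.075  0.061] [ 0.74  -0.062  0.103]
[(204, 438), (212, 439), (234, 492), (248, 713), (264, 499), (271, 440), (288, 438), (294, 494), (298, 433), (300, 434), (318, 431), (324, 478), (329, 428), (346, 425), (353, 423)]
```

Candidates for the first reach:
- Discs: the lone disc at scene (360,298), and the stack-top disc at (313,170). No decoys seen.
- Bowls: the white stack bowls at (312,195), against the turquoise bowl at (355,211), which I avoid.
- Pot (336,245) and flask (283,168): one each.

I confirmed these in the crops. First I centre the lone disc in the jaws, which also checks the calibration.

{"method": "step_arm", "body": {"steps": [[80,19,-49.5,0,0,0,-0.113],[80,19,-49.5,0,0,0,-0.113],[80,19,-49.5,0,0,0,-0.113],[80,19,-49.5,0,0,0,-0.113],[80,19,-49.5,0,0,0,-0.113],[80,19,-49.5,0,0,0,-0.113],[80,19,-49.5,0,0,0,-0.113],[80,19,-49.5,0,0,0,-0.113],[80,19,-49.5,0,0,0,-0.113],[80,18,-49.5,0,0,0,-0.11],[80,0,0,-40,0,0,0],[80,0,0,-40,0,0,0],[80,0,0,-40,0,0,0],[80,0,0,-40,0,0,0],[80,0,0,-20,0,0,0],[80,0,0,0,0,0,0]], "squeeze": 10}}

```text
time_s: 1.7
position: [0.4273, 0.1045, 0.0321]
tcp_rot: [[1.0, 0.03, -0.006], [0.03, -1.0, -0.001], [-0.006, 0.001, -1.0]]
contact_force: [-0.0, -0.3, -0.1]
opening: 0.0802
```

{"method": "step_arm", "body": {"steps": [[80,6.5,-14,0,0,-0.006,0],[80,6.5,-14,0,0,0,0],[80,0,0,-14,0,0,0],[80,0,0,-14,0,0,0],[80,0,0,0,0,0,0],[50,0,0,0,0,0,0],[50,0,0,0,0,0,0],[50,0,0,0,0,0,0],[50,0,0,0,0,0,0]]}}

```text
time_s: 2.6
position: [0.4433, 0.0774, 0.0074]
tcp_rot: [[1.0, 0.03, 0.007], [0.03, -1.0, 0.0], [0.007, -0.0, -1.0]]
contact_force: [-1.2, -0.2, 8.4]
opening: 0.065
```

```bash
python3 - <<'E'
from h import *
s=r.get_state();print(s["position"],s["opening"],s["contact_force"])
E
```

```text
[0.44328136 0.07736117 0.00743649] 0.06495734405859592 [-1.18111187 -0.23332245  8.37281143]
```

{"method": "step_arm", "body": {"steps": [[80,0,0,0,0,0,0],[80,0,0,0,0,0,0],[80,0,0,0,0,0,0],[80,0,0,0,0,0,0]]}}

```text
time_s: 3.0
position: [0.4426, 0.0772, 0.0066]
tcp_rot: [[1.0, 0.03, 0.006], [0.03, -1.0, -0.0], [0.006, 0.0, -1.0]]
contact_force: [0.1, -0.4, -0.4]
opening: 0.0799
```

```bash
python3 - <<'E'
from h import *
s=r.get_state();print(s["position"],s["opening"],s["contact_force"],s["tcp_rot"])
i,d=r.get_image("scene"); cv2.imwrite("pics/s1.png",cv2.resize(i[220:350,290:450],None,fx=3,fy=3))
tops(["scene"],(.44,.077),.05,(.005,.015),{"scene":(i,d)})
E
```

```text
[0.44259062 0.07715956 0.00656837] 0.07992920441996791 [ 0.05420218 -0.43670087 -0.39291462] [[ 9.99532087e-01  3.00149132e-02  5.89164841e-03]
 [ 3.00155088e-02 -9.99549433e-01 -1.26631184e-05]
 [ 5.88861374e-03  1.89498018e-04 -9.99982644e-01]]
scene 603 circ [0.441  0.0859] 0.048 mid [0.4391 0.082  0.0088] z 0.0081
```

View pics/s1.png

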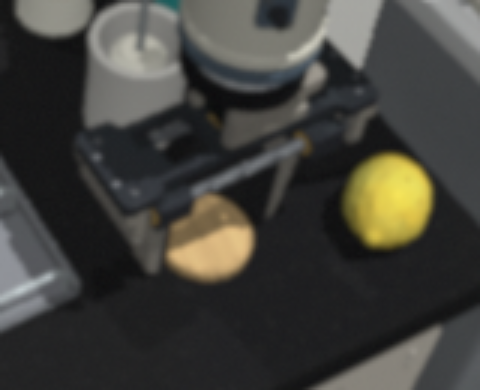

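{"method": "step_arm", "body": {"steps": [[80,0,0,44,0,0.006,0],[80,0,0,44,0,0,0],[80,0,0,44,0,0,0],[80,0,0,44,0,0,0],[80,0,0,44,0,0,0],[80,0,0,44,0,0,0],[80,-4,-40,0,0,0,0],[80,-3,-40,0,0,0,0],[80,-3,-40,0,0,0,0],[80,-3,-40,0,0,0,0],[80,-3,-40,0,0,0,0],[80,0,-39,0,0,0,0],[80,0,0,0,0,0,0],[80,0,0,0,0,0,0],[80,0,0,0,0,0,0]]}}

```text
time_s: 4.55
position: [0.4264, -0.1611, 0.2704]
tcp_rot: [[1.0, 0.03, -0.001], [0.03, -1.0, 0.001], [-0.001, -0.001, -1.0]]
contact_force: [-0.2, 0.3, -0.5]
opening: 0.0799
```

```bash
cat >> h.py <<'E'
def st():
    s=r.get_state();print("t",round(s["time_s"],2),"p",(s["position"]*1000).round(1),"F",s["contact_force"].round(1),"open",round(s["opening"]*1000,1),"ax",s["tcp_rot"][:,0].round(4),s["tcp_rot"][:,2].round(4))
E
python3 - <<'E'
from h import *
st()
tops(["scene","top"],(.441,.077),.045,(.005,.015))
E
```

```text
t 4.55 p [ 426.4 -161.1  270.4] F [-0.2  0.3 -0.5] open 79.9 ax [ 9.995e-01  3.020e-02 -5.000e-04] [-5.e-04  6.e-04 -1.e+00]
scene 697 circ [0.4443 0.0779] 0.0343 mid [0.4449 0.0779 0.0083] z 0.0082
top 546 circ [0.4407 0.0769] 0.0442 mid [0.4423 0.0755 0.0103] z 0.0103
```

{"method": "step_arm", "body": {"steps": [[80,0,0,-40,0,0,0],[80,0,0,-40,0,0,0],[80,0,0,-32,0,0,0],[80,0,0,0,0,0,0],[60,0,0,0,0,0,0],[60,0,0,0,0,0,0],[60,0,0,0,0,0,0],[60,0,0,0,0,0,0],[60,0,0,5,0,0,0],[60,0,0,20,0,0,0],[60,0,0,40,0,0,0],[60,0,0,40,0,0,0],[60,0,0,0,0,0,0],[60,0,0,0,0,0,0]], "squeeze": 15}}

```text
time_s: 6.05
position: [0.427, -0.1621, 0.2647]
tcp_rot: [[1.0, 0.03, 0.002], [0.03, -1.0, -0.001], [0.002, 0.001, -1.0]]
contact_force: [0.5, -0.3, -1.1]
opening: 0.0656
```

```bash
python3 - <<'E'
from h import *
st()
i,d=r.get_image("scene"); cv2.imwrite("pics/s2.png",cv2.resize(i[90:250,240:420],None,fx=3,fy=3))
tops(["scene"],(.4265,-.1615),.045,(.15,.165),{"scene":(i,d)})
E
```

```text
t 6.05 p [ 427.  -162.1  264.7] F [ 0.5 -0.3 -1.1] open 65.6 ax [0.9996 0.0299 0.0023] [ 0.0024 -0.001  -1.    ]
scene 353 circ [ 0.4269 -0.1609] 0.0281 mid [ 0.4286 -0.1609  0.1551] z 0.1563
```

View pics/s2.png

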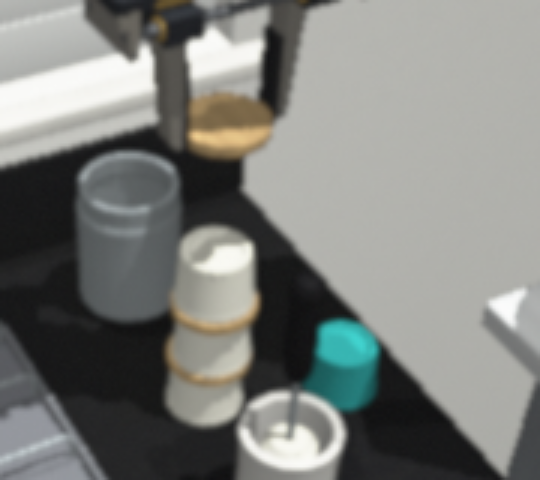

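{"method": "step_arm", "body": {"steps": [[60,3,40,0,0,0.002,0],[60,3,40,0,0,0,0],[60,3,40,0,0,0,0],[60,3,40,0,0,0,0],[60,4,40,0,0,0,0],[60,0,39,0,0,0,0],[60,0,0,-50,0,0,0],[60,0,0,-50,0,0,0],[60,0,0,-50,0,0,0],[60,0,0,-50,0,0,0],[60,0,0,-30,0,0,0],[60,0,0,0,0,0,0],[60,0,0,0,0,0,0]]}}

```text
time_s: 7.4
position: [0.4416, 0.0769, 0.0331]
tcp_rot: [[1.0, 0.03, -0.005], [0.03, -1.0, -0.0], [-0.005, 0.0, -1.0]]
contact_force: [0.1, 0.3, 0.0]
opening: 0.0654
```

{"method": "step_arm", "body": {"steps": [[60,1,0,-12,0,0,0],[60,0,0,-8,0,0,0],[60,0,0,0,0,0,0],[60,0,0,0,0,0,0],[60,0,0,0,0,0,0]]}}

```text
time_s: 7.9
position: [0.444, 0.0772, 0.014]
tcp_rot: [[1.0, 0.03, -0.001], [0.03, -1.0, 0.0], [-0.001, -0.0, -1.0]]
contact_force: [0.0, 0.0, -0.0]
opening: 0.0653
```

{"method": "step_arm", "body": {"steps": [[60,-1,0,-2,0,0,0],[60,0,0,0,0,0,0],[80,0,0,0,0,0,0],[80,0,0,0,0,0,0],[80,0,0,0,0,0,0],[80,0,0,50,0,0,0],[80,0,0,50,0,0,0],[80,0,0,50,0,0,0],[80,0,0,50,0,0,0],[80,0,0,50,0,0,0],[80,-4,-40,0,0,0,0],[80,-3,-40,0,0,0,0],[80,-3,-40,0,0,0,0],[80,-3,-40,0,0,0,0],[80,-3,-40,0,0,0,0],[80,0,-38,0,0,0,0],[80,0,0,0,0,0,0],[80,0,0,0,0,0,0],[80,0,0,0,0,0,0]]}}

```text
time_s: 9.8
position: [0.4264, -0.1601, 0.2614]
tcp_rot: [[1.0, 0.03, -0.002], [0.03, -1.0, 0.001], [-0.002, -0.001, -1.0]]
contact_force: [-0.0, 0.2, 1.1]
opening: 0.0798
```

```bash
python3 - <<'E'
from h import *
st()
I={n:r.get_image(n) for n in("scene","top")}
print("pile");tops(["scene","top"],(.443,.077),.045,(.013,.03),I)
print("bowl3");tops(["scene"],(.4265,-.1615),.045,(.15,.165),I)
E
```

```text
t 9.8 p [ 426.4 -160.1  261.4] F [-0.   0.2  1.1] open 79.8 ax [ 0.9995  0.0301 -0.0024] [-2.4e-03  6.0e-04 -1.0e+00]
pile
scene 731 circ [0.4444 0.0786] 0.0342 mid [0.4452 0.079  0.0178] z 0.0181
top 558 circ [0.4429 0.0776] 0.0332 mid [0.4436 0.0768 0.0199] z 0.0205
bowl3
scene 352 circ [ 0.4272 -0.1614] 0.0277 mid [ 0.4285 -0.1609  0.1551] z 0.1564
```

{"method": "step_arm", "body": {"steps": [[80,0,-1,-45,0,0,0],[80,0,0,-45,0,0,0],[80,0,0,-43,0,0,0],[80,0,0,0,0,0,0],[80,0,0,0,0,0,0],[45,0,0,0,0,0,0],[45,0,0,0,0,0,0],[45,0,0,0,0,0,0],[45,0,0,0,0,0,0],[45,0,0,0,0,0,0],[45,0,0,5,0,0,0],[45,0,0,20,0,0,0],[45,0,0,30,0,0,0],[45,0,0,0,0,0,0],[45,0,0,0,0,0,0]], "squeeze": 15}}

```text
time_s: 11.4
position: [0.4269, -0.162, 0.1841]
tcp_rot: [[1.0, 0.03, -0.0], [0.03, -1.0, -0.001], [-0.0, 0.001, -1.0]]
contact_force: [-0.8, -0.1, -1.3]
opening: 0.0574
```

```bash
python3 - <<'E'
from h import *
st()
I={n:r.get_image(n) for n in("scene","top")}
print("disc2");tops(["scene","top"],(.4265,-.1615),.045,(.1,.118),I)
E
```

```text
t 11.4 p [ 426.9 -162.   184.1] F [-0.8 -0.1 -1.3] open 57.4 ax [ 9.996e-01  2.990e-02 -4.000e-04] [-4.e-04 -6.e-04 -1.e+00]
disc2
scene 512 circ [ 0.4283 -0.1607] 0.0341 mid [ 0.4293 -0.1596  0.1086] z 0.1107
top none
```

{"method": "step_arm", "body": {"steps": [[45,33,0,0,0,0,0],[45,33,0,0,0,0,0],[45,33,-8,0,0,0,0],[45,33,-8,0,0,0,0],[45,31,-8,0,0,0,0],[45,0,0,-40,0,0,0],[45,0,0,-40,0,0,0],[45,0,0,-40,0,0,0],[45,0,0,0,0,0,0],[45,0,0,0,0,0,0],[45,0,0,0,0,0,0]]}}

```text
time_s: 12.6
position: [0.5908, -0.1862, 0.0653]
tcp_rot: [[1.0, 0.03, 0.0], [0.03, -1.0, -0.001], [0.0, 0.001, -1.0]]
contact_force: [-0.5, 0.0, 0.5]
opening: 0.0572
```

```bash
python3 - <<'E'
from h import *
st()
i,d=r.get_image("scene"); cv2.imwrite("pics/s3.png",cv2.resize(i[170:350,170:350],None,fx=3,fy=3))
i,d=r.get_image("top"); cv2.imwrite("pics/t3.png",cv2.resize(i[140:230,190:370],None,fx=3,fy=3))
E
```

```text
t 12.6 p [ 590.8 -186.2   65.3] F [-0.5  0.   0.5] open 57.2 ax [9.996e-01 3.000e-02 1.000e-04] [ 2.e-04 -7.e-04 -1.e+00]
```

View pics/s3.png

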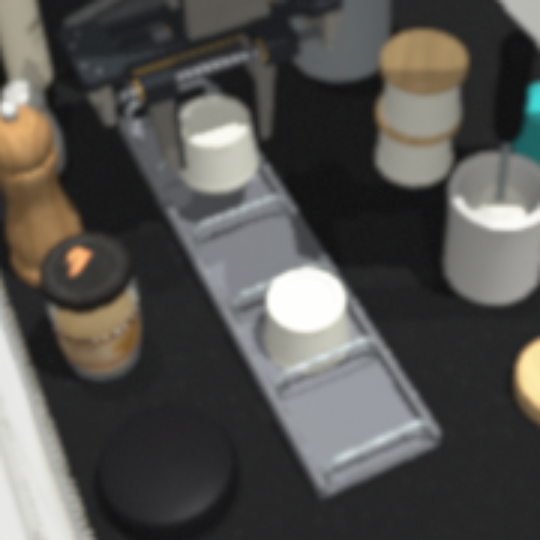

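The bowl hangs level above compartment 3, and the mill is well clear. I'll lower it.

{"method": "step_arm", "body": {"steps": [[45,0,0,-20,0,0,0],[45,0,0,-15,0,0,0],[45,0,0,-6,0,0,0],[45,0,0,0,0,0,0],[45,0,0,0,0,0,0]]}}

```text
time_s: 13.2
position: [0.5899, -0.1859, 0.0229]
tcp_rot: [[1.0, 0.03, -0.002], [0.03, -1.0, -0.0], [-0.002, 0.0, -1.0]]
contact_force: [0.2, 0.1, -1.4]
opening: 0.0577
```

{"method": "step_arm", "body": {"steps": [[45,0,0,-1,0,0,0],[45,0,0,0,0,0,0],[72,0,0,0,0,0,0],[72,0,0,0,0,0,0],[72,0,0,0,0,0,0],[72,0,0,0,0,0,0],[72,0,0,30,0,0,0],[80,0,0,50,0,0,0],[80,0,0,50,0,0,0],[80,0,0,48,0,0,0],[80,-33,5,0,0,0,0],[80,-33,5,0,0,0,0],[80,-33,5,0,0,0,0],[80,-33,5,0,0,0,0],[80,-31,5,0,0,0,0],[80,0,0,0,0,0,0],[80,0,0,0,0,0,0],[80,0,0,0,0,0,0]]}}

```text
time_s: 15.0
position: [0.4279, -0.1612, 0.1999]
tcp_rot: [[1.0, 0.03, -0.001], [0.03, -1.0, -0.0], [-0.001, 0.0, -1.0]]
contact_force: [-0.6, 0.1, -0.2]
opening: 0.0801
```

```bash
python3 - <<'E'
from h import *
st()
I={n:r.get_image(n) for n in("scene","top")}
print("bowl in c3");tops(["scene","top"],(.59,-.186),.04,(.046,.06),I)
print("disc2");tops(["scene"],(.4275,-.161),.045,(.1,.118),I)
E
```

```text
t 15.0 p [ 427.9 -161.2  199.9] F [-0.6  0.1 -0.2] open 80.1 ax [ 9.995e-01  3.000e-02 -7.000e-04] [-7.e-04 -4.e-04 -1.e+00]
bowl in c3
scene 334 circ [ 0.59  -0.186] 0.0275 mid [ 0.5904 -0.1847  0.0504] z 0.0505
top 171 circ [ 0.5938 -0.1885] 0.0256 mid [ 0.5979 -0.1921  0.0516] z 0.0522
disc2
scene 512 circ [ 0.4291 -0.1601] 0.034 mid [ 0.4289 -0.1598  0.1084] z 0.1106
```

{"method": "step_arm", "body": {"steps": [[80,0,1,-50,0,0,0],[80,0,0,-48,0,0,0],[80,0,0,0,0,0,0],[80,0,0,0,0,0,0],[60,0,0,0,0,0,0],[60,0,0,0,0,0,0],[60,0,0,0,0,0,0],[60,0,0,0,0,0,0],[60,0,0,5,0,0,0],[60,0,0,20,0,0,0],[60,0,0,45,0,0,0],[60,0,0,45,0,0,0],[60,0,0,50,0,0,0],[60,0,0,0,0,0,0],[60,0,0,0,0,0,0]]}}

```text
time_s: 16.6
position: [0.4272, -0.1601, 0.2683]
tcp_rot: [[1.0, 0.03, 0.001], [0.03, -1.0, -0.001], [0.001, 0.001, -1.0]]
contact_force: [-0.0, -0.1, -1.1]
opening: 0.0652
```

```bash
python3 - <<'E'
from h import *
st()
i,d=r.get_image("scene"); cv2.imwrite("pics/s4.png",cv2.resize(i[70:250,240:440],None,fx=3,fy=3))
print("bowl2");tops(["scene"],(.4275,-.161),.045,(.095,.11),{"scene":(i,d)})
E
```

```text
t 16.6 p [ 427.2 -160.1  268.3] F [-0.  -0.1 -1.1] open 65.2 ax [0.9995 0.03   0.0013] [ 0.0014 -0.0013 -1.    ]
bowl2
scene 328 circ [ 0.4295 -0.1611] 0.0281 mid [ 0.4292 -0.1604  0.0998] z 0.1003
```

{"method": "step_arm", "body": {"steps": [[60,3,40,0,0,0,0],[60,3,40,0,0,0,0],[60,3,40,0,0,0,0],[60,3,40,0,0,0,0],[60,4,40,0,0,0,0],[60,0,37,0,0,0,0],[60,0,0,-50,0,0,0],[60,0,0,-50,0,0,0],[60,0,0,-50,0,0,0],[60,0,0,-50,0,0,0],[60,0,0,-20,0,0,0],[60,0,0,0,0,0,0],[60,0,0,0,0,0,0],[60,0,0,-20,0,0,0],[60,0,0,0,0,0,0],[60,0,0,0,0,0,0],[60,0,0,0,0,0,0]]}}

```text
time_s: 18.35
position: [0.4434, 0.0773, 0.0279]
tcp_rot: [[1.0, 0.03, -0.0], [0.03, -1.0, 0.0], [-0.0, -0.0, -1.0]]
contact_force: [0.6, -0.3, -0.7]
opening: 0.0652
```

{"method": "step_arm", "body": {"steps": [[60,0,0,-6,0,0,0],[60,0,0,0,0,0,0],[60,0,0,0,0,0,0],[80,0,0,0,0,0,0],[80,0,0,0,0,0,0],[80,0,0,0,0,0,0],[80,0,0,40,0,0,0],[80,0,0,50,0,0,0],[80,0,0,50,0,0,0],[80,0,0,50,0,0,0],[80,0,0,50,0,0,0],[80,-3,-40,0,0,0,0],[80,-3,-40,0,0,0,0],[80,-3,-40,0,0,0,0],[80,-3,-40,0,0,0,0],[80,-3,-40,0,0,0,0],[80,0,-38,-40,0,0,0],[80,0,0,-40,0,0,0],[80,0,0,0,0,0,0],[80,0,0,0,0,0,0]]}}

```text
time_s: 20.35
position: [0.4271, -0.1569, 0.1844]
tcp_rot: [[1.0, 0.03, -0.004], [0.03, -1.0, 0.001], [-0.004, -0.001, -1.0]]
contact_force: [-0.1, 0.2, 0.2]
opening: 0.0801
```

```bash
python3 - <<'E'
from h import *
st()
I={n:r.get_image(n) for n in("scene","top")}
print("pile");tops(["scene","top"],(.443,.077),.045,(.023,.04),I)
print("bowl2");tops(["scene"],(.4275,-.161),.045,(.095,.11),I)
E
```

```text
t 20.35 p [ 427.1 -156.9  184.4] F [-0.1  0.2  0.2] open 80.1 ax [ 0.9995  0.0299 -0.0041] [-4.2e-03  9.0e-04 -1.0e+00]
pile
scene 731 circ [0.4446 0.0769] 0.0341 mid [0.446  0.0779 0.0279] z 0.0281
top 566 circ [0.4438 0.0761] 0.0328 mid [0.4436 0.0753 0.0303] z 0.0303
bowl2
scene 328 circ [ 0.4288 -0.1608] 0.0275 mid [ 0.4288 -0.1599  0.0998] z 0.1005
```

{"method": "step_arm", "body": {"steps": [[80,1,-4,-40,0,0,0],[80,0,0,-40,0,0,0],[80,0,0,-31,0,0,0],[80,0,0,0,0,0,0],[80,0,0,0,0,0,0],[45,0,0,0,0,0,0],[45,0,0,0,0,0,0],[45,0,0,0,0,0,0],[45,0,0,0,0,0,0],[45,0,0,0,0,0,0],[45,0,0,5,0,0,0],[45,0,0,25,0,0,0],[45,0,0,50,0,0,0],[45,0,0,0,0,0,0],[45,0,0,0,0,0,0]]}}

```text
time_s: 21.95
position: [0.4294, -0.1616, 0.1545]
tcp_rot: [[1.0, 0.03, 0.001], [0.03, -1.0, -0.001], [0.001, 0.001, -1.0]]
contact_force: [-0.9, 0.0, -1.0]
opening: 0.0574
```

```bash
python3 - <<'E'
from h import *
st()
i,d=r.get_image("scene")
print("disc1");tops(["scene"],(.4275,-.161),.045,(.047,.062),{"scene":(i,d)})
E
```

```text
t 21.95 p [ 429.4 -161.6  154.5] F [-0.9  0.  -1. ] open 57.4 ax [9.996e-01 3.000e-02 7.000e-04] [ 8.0e-04 -1.1e-03 -1.0e+00]
disc1
scene 479 circ [ 0.4282 -0.1621] 0.0344 mid [ 0.4301 -0.1622  0.053 ] z 0.0547
```

{"method": "step_arm", "body": {"steps": [[45,32,0,0,0,0,0],[45,32,0,0,0,0,0],[45,32,16,0,0,0,0],[45,32,17,0,0,0,0],[45,31,17,0,0,0,0],[45,0,0,-40,0,0,0],[45,0,0,-40,0,0,0],[45,0,0,0,0,0,0],[45,0,0,0,0,0,0],[45,0,0,0,0,0,0]]}}

```text
time_s: 23.0
position: [0.5884, -0.1116, 0.0746]
tcp_rot: [[1.0, 0.03, -0.001], [0.03, -1.0, -0.0], [-0.001, 0.0, -1.0]]
contact_force: [-1.0, -0.0, -0.7]
opening: 0.0571
```

{"method": "step_arm", "body": {"steps": [[45,0,0,-25,0,0,0],[45,0,0,-20,0,0,0],[45,0,0,-6,0,0,0],[45,0,0,0,0,0,0],[45,0,0,0,0,0,0],[72,0,0,0,0,0,0],[72,0,0,0,0,0,0],[72,0,0,0,0,0,0],[72,0,0,30,0,0,0],[80,0,0,50,0,0,0],[80,0,0,50,0,0,0],[80,-32,-10,0,0,0,0],[80,-32,-10,0,0,0,0],[80,-32,-10,0,0,0,0],[80,-32,-10,0,0,0,0],[80,-32,-10,0,0,0,0],[80,0,0,0,0,0,0],[80,0,0,0,0,0,0],[80,0,0,0,0,0,0]]}}

```text
time_s: 24.9
position: [0.429, -0.1614, 0.1527]
tcp_rot: [[1.0, 0.03, -0.001], [0.03, -1.0, -0.0], [-0.001, 0.0, -1.0]]
contact_force: [0.4, -0.1, -0.5]
opening: 0.0799
```

```bash
python3 - <<'E'
from h import *
st()
I={n:r.get_image(n) for n in("scene","top")}
print("bowl in c2");tops(["scene","top"],(.588,-.112),.04,(.046,.06),I)
print("disc1");tops(["scene"],(.4275,-.161),.045,(.047,.062),I)
print("pot");tops(["scene"],(.433,-.0365),.055,(.078,.1),I)
E
```

```text
t 24.9 p [ 429.  -161.4  152.7] F [ 0.4 -0.1 -0.5] open 79.9 ax [ 9.996e-01  3.000e-02 -6.000e-04] [-6.e-04 -3.e-04 -1.e+00]
bowl in c2
scene 390 circ [ 0.5895 -0.1114] 0.0274 mid [ 0.5892 -0.1108  0.0504] z 0.0504
top 387 circ [ 0.5886 -0.1122] 0.0272 mid [ 0.5881 -0.1122  0.0522] z 0.0521
disc1
scene 479 circ [ 0.4294 -0.1627] 0.0341 mid [ 0.4301 -0.1623  0.0529] z 0.0548
pot
scene 552 circ [ 0.4325 -0.0354] 0.0383 mid [ 0.4339 -0.0352  0.0852] z 0.0867
```

{"method": "step_arm", "body": {"steps": [[80,0,-1,-40,0,0,0],[80,0,0,-40,0,0,0],[80,0,0,-27,0,0,0],[80,0,0,0,0,0,0],[80,0,0,0,0,0,0],[60,0,0,0,0,0,0],[60,0,0,0,0,0,0],[60,0,0,0,0,0,0],[60,0,0,0,0,0,0],[60,0,0,5,0,0,0],[60,0,0,20,0,0,0],[60,0,0,50,0,0,0],[60,0,0,50,0,0,0],[60,0,0,50,0,0,0],[60,0,0,46,0,0,0],[60,0,0,0,0,0,0],[60,0,0,0,0,0,0],[60,0,0,0,0,0,0]]}}

```text
time_s: 26.8
position: [0.4266, -0.1619, 0.2652]
tcp_rot: [[1.0, 0.03, -0.004], [0.03, -1.0, 0.001], [-0.004, -0.001, -1.0]]
contact_force: [0.1, -0.5, -1.1]
opening: 0.0655
```

{"method": "step_arm", "body": {"steps": [[60,3,40,0,0,0,0],[60,3,40,0,0,0,0],[60,3,40,0,0,0,0],[60,3,40,0,0,0,0],[60,3,40,0,0,0,0],[60,0,38.5,0,0,0,0],[60,0,0,-50,0,0,0],[60,0,0,-50,0,0,0],[60,0,0,-50,0,0,0],[60,0,0,-50,0,0,0],[60,0,0,-20,0,0,0],[60,0,0,0,0,0,0],[60,0,0,0,0,0,0],[60,0,0,0,0,0,0]]}}

```text
time_s: 28.2
position: [0.4433, 0.0763, 0.0472]
tcp_rot: [[1.0, 0.03, -0.001], [0.03, -1.0, 0.0], [-0.001, -0.0, -1.0]]
contact_force: [0.5, -1.0, -0.7]
opening: 0.0654
```

{"method": "step_arm", "body": {"steps": [[60,0,0,-9,0,0,0],[60,0,0,-6,0,0,0],[60,0,0,0,0,0,0],[60,0,0,0,0,0,0],[80,0,0,0,0,0,0],[80,0,0,0,0,0,0],[80,0,0,0,0,0,0],[80,0,0,-14,0,0,0],[80,0,0,-10,0,0,0],[80,0,0,0,0,0,0],[80,0,0,0,0,0,0],[60,0,0,0,0,0,0],[60,0,0,0,0,0,0],[60,0,0,0,0,0,0],[60,0,0,0,0,0,0],[80,0,0,0,0,0,0],[80,0,0,0,0,0,0],[80,0,0,0,0,0,0]], "squeeze": 8}}

```text
time_s: 30.0
position: [0.4425, 0.0762, 0.0073]
tcp_rot: [[1.0, 0.03, -0.002], [0.03, -1.0, -0.0], [-0.002, -0.0, -1.0]]
contact_force: [-0.3, -0.6, 0.3]
opening: 0.0797
```

{"method": "step_arm", "body": {"steps": [[80,0,0,35,0,0,0],[80,0,0,50,0,0,0],[80,0,0,50,0,0,0],[80,0,0,50,0,0,0],[80,0,0,50,0,0,0],[80,0,0,20,0,0,0],[80,-3,-40,0,0,0,0],[80,-3,-40,0,0,0,0],[80,-3,-40,0,0,0,0],[80,-3,-40,0,0,0,0],[80,-3,-40,0,0,0,0],[80,0,-38,-40,0,0,0],[80,0,0,-40,0,0,0],[80,0,0,0,0,0,0],[80,0,0,0,0,0,0],[80,0,0,0,0,0,0]]}}

```text
time_s: 31.6
position: [0.4288, -0.158, 0.1878]
tcp_rot: [[1.0, 0.031, 0.0], [0.031, -1.0, -0.001], [-0.0, 0.001, -1.0]]
contact_force: [0.3, 0.3, 0.7]
opening: 0.08
```

```bash
python3 - <<'E'
from h import *
st()
I={n:r.get_image(n) for n in("scene","top")}
print("pile");tops(["scene","top"],(.443,.077),.045,(.033,.05),I)
print("bowl1");tops(["scene"],(.4275,-.161),.045,(.04,.056),I)
cv2.imwrite("pics/s5.png",cv2.resize(I["scene"][0][150:350,200:450],None,fx=3,fy=3))
E
```

```text
t 31.6 p [ 428.8 -158.   187.8] F [0.3 0.3 0.7] open 80.0 ax [ 0.9995  0.0309 -0.    ] [ 0.e+00 -7.e-04 -1.e+00]
pile
scene 740 circ [0.4445 0.0756] 0.0338 mid [0.4457 0.0768 0.0373] z 0.0381
top 579 circ [0.4427 0.0751] 0.0331 mid [0.443  0.0739 0.0403] z 0.0404
bowl1
scene 306 circ [ 0.4301 -0.1634] 0.0288 mid [ 0.4312 -0.1633  0.0442] z 0.0444
```

View pics/s5.png

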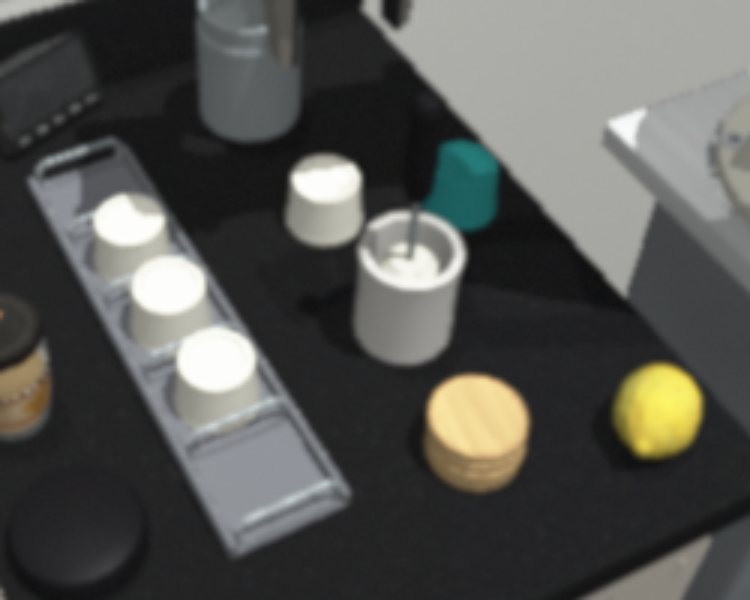

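{"method": "step_arm", "body": {"steps": [[80,1,-5,-50,0,0,0],[80,0,0,-50,0,0,0],[80,0,0,-40,0,0,0],[80,0,0,-29,0,0,0],[80,0,0,0,0,0,0],[80,0,0,0,0,0,0],[45,0,0,0,0,0,0],[45,0,0,0,0,0,0],[45,0,0,0,0,0,0],[45,0,0,0,0,0,0],[45,0,0,0,0,0,0],[45,0,0,5,0,0,0],[45,0,0,25,0,0,0],[45,0,0,50,0,0,0],[45,0,0,20,0,0,0],[45,0,0,0,0,0,0],[45,0,0,0,0,0,0],[45,0,0,0,0,0,0]], "squeeze": 15}}

```text
time_s: 33.5
position: [0.4276, -0.1628, 0.1163]
tcp_rot: [[1.0, 0.03, -0.004], [0.03, -1.0, 0.001], [-0.004, -0.001, -1.0]]
contact_force: [0.1, 0.3, -1.6]
opening: 0.0572
```

```bash
python3 - <<'E'
from h import *
st()
i,d=r.get_image("top"); P=cloud("top",d); m=(d>0)&(P[...,2]>.02)&(P[...,2]<.045)&(np.abs(P[...,0]-.593)<.045)
for y in (-.223,-.296):
    Q=P[m&(np.abs(P[...,1]-y)<.012)]; print(y,len(Q),Q.mean(0).round(4),Q.min(0).round(4),Q.max(0).round(4))
E
```

```text
t 33.5 p [ 427.6 -162.8  116.3] F [ 0.1  0.3 -1.6] open 57.2 ax [ 0.9995  0.03   -0.0039] [-3.9e-03  7.0e-04 -1.0e+00]
-0.223 53 [ 0.5883 -0.223   0.0308] [ 0.5498 -0.2293  0.02  ] [ 0.6363 -0.2113  0.0361]
-0.296 53 [ 0.5961 -0.2973  0.0321] [ 0.5572 -0.3014  0.0204] [ 0.6335 -0.2902  0.0371]
```

{"method": "step_arm", "body": {"steps": [[45,40,0,0,0,0,0],[45,40,0,0,0,0,0],[45,40,0,0,0,0,0],[45,22,-32,0,0,0,0],[45,22,-32,0,0,0,0],[45,0,-33,0,0,0,0],[45,0,0,-25,0,0,0],[45,0,0,-25,0,0,0],[45,0,0,0,0,0,0],[45,0,0,0,0,0,0],[45,0,0,0,0,0,0]]}}

```text
time_s: 34.65
position: [0.5932, -0.2602, 0.068]
tcp_rot: [[1.0, 0.03, -0.001], [0.03, -1.0, -0.0], [-0.001, 0.0, -1.0]]
contact_force: [0.4, -0.2, -0.4]
opening: 0.0571
```

{"method": "step_arm", "body": {"steps": [[45,0,0,-24,0,0,0],[45,0,0,-14,0,0,0],[45,0,0,-6,0,0,0],[45,0,0,0,0,0,0],[45,0,0,0,0,0,0],[72,0,0,0,0,0,0],[72,0,0,0,0,0,0],[72,0,0,0,0,0,0],[72,0,0,30,0,0,0],[72,0,0,50,0,0,0],[60,0,0,50,0,0,0],[60,0,0,50,0,0,0],[60,0,0,50,0,0,0],[60,0,0,46,0,0,0],[60,-30,45,0,0,0,0],[60,0,0,0,0,0,0],[60,0,0,0,0,0,0],[60,0,0,0,0,0,0]]}}

```text
time_s: 36.45
position: [0.5651, -0.2189, 0.2991]
tcp_rot: [[1.0, 0.03, -0.002], [0.03, -1.0, -0.0], [-0.002, 0.0, -1.0]]
contact_force: [-0.2, 0.3, -0.5]
opening: 0.0598
```

```bash
python3 - <<'E'
from h import *
st()
I={n:r.get_image(n) for n in("scene","top")}
print("c4");tops(["scene"],(.593,-.26),.04,(.046,.06),I)
print("pot");tops(["scene","top"],(.433,-.0365),.055,(.078,.1),I)
print("brush top");tops(["scene","top"],(.434,-.036),.03,(.222,.24),I)
print("brush mid");tops(["scene"],(.434,-.036),.03,(.15,.17),I);tops(["scene"],(.434,-.036),.03,(.18,.2),I)
print("flask");tops(["scene","top"],(.43,-.306),.06,(.118,.135),I)
cv2.imwrite("pics/s6.png",cv2.resize(I["scene"][0][120:290,180:400],None,fx=3,fy=3))
E
```

```text
t 36.45 p [ 565.1 -218.9  299.1] F [-0.2  0.3 -0.5] open 59.8 ax [ 0.9995  0.0301 -0.0021] [-2.1e-03 -2.0e-04 -1.0e+00]
c4
scene 297 circ [ 0.5923 -0.26  ] 0.0281 mid [ 0.5932 -0.2593  0.0504] z 0.0504
pot
scene 545 circ [ 0.4319 -0.0363] 0.0385 mid [ 0.434  -0.0349  0.0851] z 0.0865
top 417 circ [ 0.4328 -0.0367] 0.037 mid [ 0.4324 -0.0366  0.0862] z 0.0903
brush top
scene 87 circ [ 0.4342 -0.0359] 0.0112 mid [ 0.4339 -0.0346  0.227 ] z 0.228
top 110 circ [ 0.4335 -0.0369] 0.0111 mid [ 0.4333 -0.0368  0.228 ] z 0.2302
brush mid
scene 70 circ [ 0.4343 -0.0337] 0.0104 mid [ 0.4351 -0.0316  0.1601] z 0.1605
scene 92 circ [ 0.4345 -0.0344] 0.011 mid [ 0.4352 -0.0332  0.1902] z 0.1902
flask
scene 243 circ [ 0.4297 -0.3062] 0.0429 mid [ 0.4303 -0.3057  0.1225] z 0.1234
top none
```

View pics/s6.png

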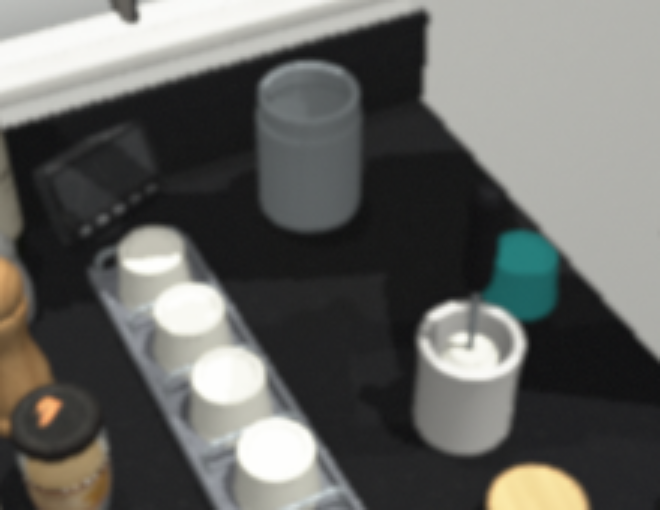

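{"method": "step_arm", "body": {"steps": [[60,-26,37,0,0,0,0],[60,-26,37,0,0,0,0],[60,-26,37,0,0,0,0],[60,-26,37,0,0,0,0],[60,-27,35,0,0,0,0],[60,0,0,0,0,0,0],[60,0,0,0,0,0,0],[60,0,0,0,0,0,0]]}}

```text
time_s: 37.35
position: [0.4349, -0.0363, 0.2994]
tcp_rot: [[1.0, 0.03, -0.002], [0.03, -1.0, -0.0], [-0.002, 0.0, -1.0]]
contact_force: [0.0, -0.2, 0.6]
opening: 0.0601
```

{"method": "step_arm", "body": {"steps": [[60,-1,0,-45,0,0,0],[60,0,0,-45,0,0,0],[60,0,0,-34,0,0,0],[60,0,0,0,0,0,0],[60,0,0,0,0,0,0],[5,0,0,0,0,0,0],[5,0,0,0,0,0,0],[5,0,0,0,0,0,0],[5,0,0,0,0,0,0],[5,0,0,0,0,0,0],[5,0,0,0,0,0,0]], "squeeze": 30}}

```text
time_s: 38.45
position: [0.4334, -0.0356, 0.1758]
tcp_rot: [[1.0, 0.03, -0.001], [0.03, -1.0, -0.0], [-0.001, 0.0, -1.0]]
contact_force: [-0.2, -1.2, 3.3]
opening: 0.0215
```

{"method": "step_arm", "body": {"steps": [[5,0,0,5,0,0,0],[5,0,0,15,0,0,0],[5,0,0,30,0,0,0],[5,0,0,35,0,0,0],[5,0,0,35,0,0,0],[5,0,0,35,0,0,0],[5,0,0,0,0,0,0],[5,0,0,0,0,0,0],[5,0,0,0,0,0,0]]}}

```text
time_s: 39.35
position: [0.432, -0.0355, 0.3291]
tcp_rot: [[1.0, 0.03, -0.004], [0.03, -1.0, 0.0], [-0.004, -0.0, -1.0]]
contact_force: [-0.0, 0.7, -1.6]
opening: 0.0217
```

```bash
python3 - <<'E'
from h import *
st()
I={n:r.get_image(n) for n in("scene","top")}
for z in (.165,.18,.195,.21,.225): print("head",z);tops(["scene","top"],(.434,-.036),.03,(z-.008,z+.008),I)
print("pot");tops(["scene","top"],(.433,-.0365),.055,(.078,.1),I)
print("flask");tops(["scene","top"],(.43,-.306),.06,(.118,.135),I)
cv2.imwrite("pics/s7.png",cv2.resize(I["scene"][0][70:290,220:420],None,fx=2.7,fy=2.7))
E
```

```text
t 39.35 p [432.  -35.5 329.1] F [-0.   0.7 -1.6] open 21.7 ax [ 0.9995  0.03   -0.0041] [-4.2e-03  2.0e-04 -1.0e+00]
head 0.165
scene 56 circ [ 0.4322 -0.0344] 0.0199 mid [ 0.4342 -0.0312  0.1696] z 0.1695
top none
head 0.18
scene 120 circ [ 0.4331 -0.0336] 0.0195 mid [ 0.4349 -0.0296  0.18  ] z 0.1803
top none
head 0.195
scene 128 circ [ 0.4318 -0.0355] 0.0199 mid [ 0.434  -0.0309  0.1949] z 0.1952
top none
head 0.21
scene 129 circ [ 0.4321 -0.0341] 0.0196 mid [ 0.4348 -0.0299  0.21  ] z 0.2103
top none
head 0.225
scene 224 circ [ 0.4305 -0.0354] 0.0209 mid [ 0.432  -0.0339  0.2254] z 0.2283
top none
pot
scene 452 circ [ 0.4316 -0.0351] 0.0385 mid [ 0.4338 -0.0353  0.0851] z 0.0881
top none
flask
scene 251 circ [ 0.4296 -0.3067] 0.0435 mid [ 0.4308 -0.3056  0.1226] z 0.1236
top 301 circ [ 0.4294 -0.3067] 0.0418 mid [ 0.4307 -0.3073  0.1242] z 0.1259
```

View pics/s7.png

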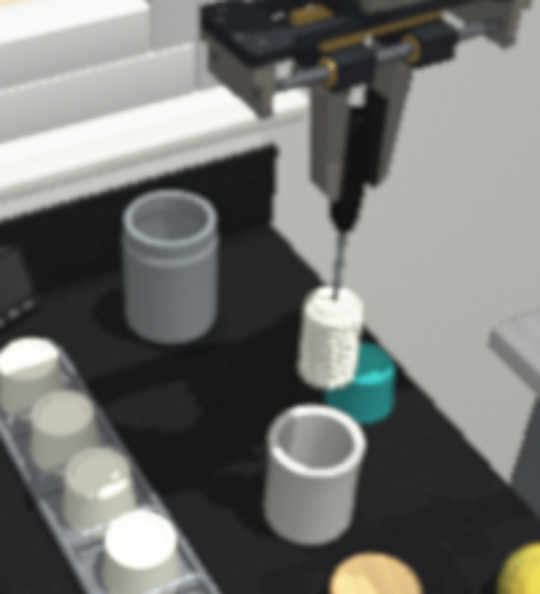

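{"method": "step_arm", "body": {"steps": [[5,0,-40,0,0,0,0],[5,0,-40,0,0,0,0],[5,-2,-40,0,0,0,0],[5,0,-40,0,0,0,0],[5,0,-40,0,0,0,0],[5,0,-40,0,0,0,0],[5,0,-32,0,0,0,0],[5,0,0,0,0,0,0],[5,0,0,0,0,0,0],[5,0,0,0,0,0,0]]}}

```text
time_s: 40.45
position: [0.4307, -0.3065, 0.3297]
tcp_rot: [[1.0, 0.03, -0.003], [0.03, -1.0, 0.001], [-0.003, -0.001, -1.0]]
contact_force: [-0.6, -0.9, -0.9]
opening: 0.0213
```

```bash
python3 - <<'E'
from h import *
st()
I={n:r.get_image(n) for n in("scene","top")}
tops(["scene"],(.43,-.306),.045,(.19,.22),I)
print("flask");tops(["scene","top"],(.43,-.306),.06,(.115,.135),I)
E
```

```text
t 40.45 p [ 430.7 -306.5  329.7] F [-0.6 -0.9 -0.9] open 21.3 ax [ 0.9995  0.0304 -0.003 ] [-0.0031  0.0012 -1.    ]
scene 181 circ [ 0.4316 -0.3042] 0.0195 mid [ 0.4317 -0.3008  0.2055] z 0.2048
flask
scene 304 circ [ 0.4283 -0.3048] 0.0435 mid [ 0.431  -0.3056  0.121 ] z 0.1226
top 248 circ [ 0.4296 -0.3059] 0.0415 mid [ 0.4307 -0.3024  0.1223] z 0.1259
```

{"method": "step_arm", "body": {"steps": [[5,-1,-2,-30,0,0,0],[5,0,0,-30,0,0,0],[5,0,0,-30,0,0,0],[5,0,0,-30,0,0,0],[5,0,0,-29,0,0,0],[5,0,0,0,0,0,0],[5,0,0,0,0,0,0],[5,0,0,-3,0,0,0],[5,0,0,0,0,0,0],[5,0,0,0,0,0,0]]}}

```text
time_s: 41.55
position: [0.4304, -0.3099, 0.1794]
tcp_rot: [[1.0, 0.03, -0.001], [0.03, -1.0, -0.001], [-0.001, 0.001, -1.0]]
contact_force: [0.5, -0.8, -1.6]
opening: 0.0217
```

{"method": "step_arm", "body": {"steps": [[5,0,0,-2,0,0,0],[5,0,0,0,0,0,0],[5,0,0,-1,0,0,0],[5,0,0,0,0,0,0],[5,0,0,0,0,0,0]]}}

```text
time_s: 42.05
position: [0.4301, -0.3098, 0.1758]
tcp_rot: [[1.0, 0.03, -0.002], [0.03, -1.0, -0.0], [-0.002, 0.0, -1.0]]
contact_force: [-1.3, -0.4, 6.2]
opening: 0.0216
```

{"method": "step_arm", "body": {"steps": [[5,0,0,31,0,0,0],[5,0,0,32,0,0,0],[5,0,0,32,0,0,0],[5,0,0,32,0,0,0],[5,0,0,0,0,0,0],[5,0,0,0,0,0,0],[5,0,0,0,0,0,0],[5,0,0,-32,0,0,0],[5,0,0,-32,0,0,0],[5,0,0,-32,0,0,0],[5,0,0,-25,0,0,0],[5,0,0,-6,0,0,0],[5,0,0,0,0,0,0],[5,0,0,0,0,0,0],[5,0,0,0,0,0,0]]}}

```text
time_s: 43.55
position: [0.4294, -0.3092, 0.1745]
tcp_rot: [[1.0, 0.03, -0.003], [0.03, -1.0, 0.001], [-0.003, -0.001, -1.0]]
contact_force: [-0.4, 1.0, -0.7]
opening: 0.0217
```

{"method": "step_arm", "body": {"steps": [[5,0,0,31,0,0,0],[5,0,0,32,0,0,0],[5,0,0,32,0,0,0],[5,0,0,32,0,0,0],[5,0,0,0,0,0,0],[5,0,0,0,0,0,0],[5,0,0,0,0,0,0]]}}

```text
time_s: 44.25
position: [0.4292, -0.3091, 0.3008]
tcp_rot: [[1.0, 0.03, -0.004], [0.03, -1.0, 0.001], [-0.004, -0.002, -1.0]]
contact_force: [0.4, -1.7, -1.1]
opening: 0.0219
```

```bash
python3 - <<'E'
from h import *
st()
I={n:r.get_image(n) for n in("scene","top")}
tops(["scene"],(.43,-.306),.045,(.16,.19),I)
print("flask");tops(["scene","top"],(.43,-.306),.06,(.118,.132),I)
cv2.imwrite("pics/s8.png",cv2.resize(I["scene"][0][40:240,200:400],None,fx=2.7,fy=2.7))
E
```

```text
t 44.25 p [ 429.2 -309.1  300.8] F [ 0.4 -1.7 -1.1] open 21.9 ax [ 0.9995  0.03   -0.0039] [-0.0039  0.0014 -1.    ]
scene 170 circ [ 0.4306 -0.3041] 0.0184 mid [ 0.4304 -0.3015  0.1752] z 0.1755
flask
scene 194 circ [ 0.4292 -0.3064] 0.0441 mid [ 0.4305 -0.3046  0.1225] z 0.1233
top 243 circ [ 0.4292 -0.3069] 0.0416 mid [ 0.4307 -0.3037  0.1239] z 0.1259
```

View pics/s8.png

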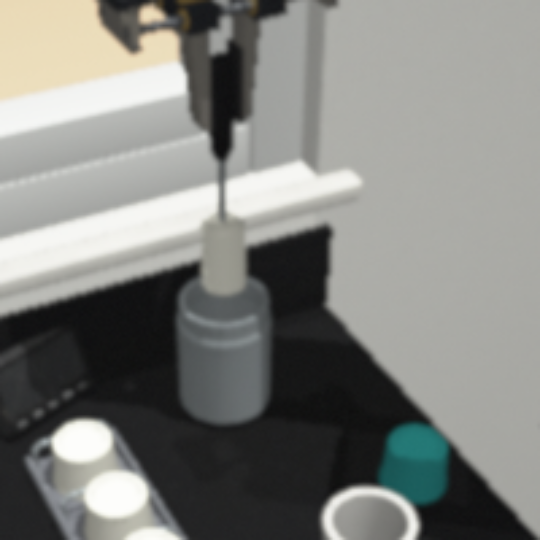

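{"method": "step_arm", "body": {"steps": [[5,0,0,-32,0,0,0],[5,0,0,-32,0,0,0],[5,0,0,-32,0,0,0],[5,0,0,-25,0,0,0],[5,0,0,-5,0,0,0],[5,0,0,0,0,0,0],[5,0,0,0,0,0,0],[5,0,0,-1,0,0,0],[5,0,0,0,0,0,0],[5,0,0,0,0,0,0]]}}

```text
time_s: 45.35
position: [0.43, -0.3096, 0.1755]
tcp_rot: [[1.0, 0.03, -0.002], [0.03, -1.0, -0.0], [-0.002, 0.0, -1.0]]
contact_force: [0.1, -0.4, -0.4]
opening: 0.0217
```

{"method": "step_arm", "body": {"steps": [[5,0,0,-1.5,0,0,0],[5,0,0,0,0,0,0],[5,0,0,-1,0,0,0],[5,0,0,0,0,0,0],[5,0,0,0,0,0,0]]}}

```text
time_s: 45.85
position: [0.4303, -0.3099, 0.1739]
tcp_rot: [[1.0, 0.03, -0.001], [0.03, -1.0, -0.001], [-0.001, 0.001, -1.0]]
contact_force: [-0.9, 0.2, 9.4]
opening: 0.0218
```

{"method": "step_arm", "body": {"steps": [[5,0,0,30,0,0,0],[5,0,0,32,0,0,0],[5,0,0,32,0,0,0],[5,0,0,32,0,0,0],[5,0,0,30,0,0,0],[5,0,0,0,0,0,0],[5,0,0,0,0,0,0],[5,0,40,0,0,0,0],[5,0,40,0,0,0,0],[5,2,40,0,0,0,0],[5,0,40,0,0,0,0],[5,0,40,0,0,0,0],[5,0,0,0,0,0,0],[5,0,0,0,0,0,0],[5,0,0,0,0,0,0]]}}

```text
time_s: 47.35
position: [0.4316, -0.1102, 0.328]
tcp_rot: [[1.0, 0.03, -0.003], [0.03, -1.0, -0.0], [-0.003, 0.0, -1.0]]
contact_force: [-0.0, -0.9, -0.1]
opening: 0.0217
```

```bash
python3 - <<'E'
from h import *
st()
I={n:r.get_image(n) for n in("scene","top")}
p=r.get_state()["position"]
print("head");[tops(["scene"],p[:2],.03,(z-.01,z+.01),I) for z in(.175,.2,.22)]
print("pot");tops(["scene","top"],(.433,-.0365),.055,(.078,.1),I)
print("flask");tops(["scene","top"],(.43,-.306),.06,(.118,.132),I)
E
```

```text
t 47.35 p [ 431.6 -110.2  328. ] F [-0.  -0.9 -0.1] open 21.7 ax [ 0.9995  0.0298 -0.0034] [-3.4e-03 -1.0e-04 -1.0e+00]
head
scene 125 circ [ 0.4319 -0.109 ] 0.0198 mid [ 0.434  -0.1038  0.176 ] z 0.176
scene 151 circ [ 0.4309 -0.1092] 0.02 mid [ 0.433  -0.1045  0.2003] z 0.2004
scene 179 circ [ 0.4319 -0.1102] 0.0206 mid [ 0.4328 -0.1081  0.22  ] z 0.2217
pot
scene 454 circ [ 0.4315 -0.0356] 0.0382 mid [ 0.4341 -0.0352  0.085 ] z 0.088
top none
flask
scene 252 circ [ 0.4311 -0.3057] 0.0433 mid [ 0.4306 -0.3052  0.1224] z 0.1235
top none
```

{"method": "step_arm", "body": {"steps": [[5,1,36,0,0,0,0],[5,0,37,0,0,0,0],[5,0,0,0,0,0,0],[5,0,0,0,0,0,0],[5,0,0,-30,0,0,0],[5,0,0,-30,0,0,0],[5,0,0,-30,0,0,0],[5,0,0,0,0,0,0],[5,0,0,0,0,0,0],[5,0,0,0,0,0,0]]}}

```text
time_s: 48.45
position: [0.434, -0.0373, 0.2404]
tcp_rot: [[1.0, 0.029, 0.0], [0.029, -1.0, -0.0], [0.0, 0.0, -1.0]]
contact_force: [0.4, -1.0, -0.4]
opening: 0.0215
```

No contact on entry, so I continue to the floor.

{"method": "step_arm", "body": {"steps": [[5,-1,1,-30,0,0,0],[5,0,0,-25,0,0,0],[5,0,0,-9,0,0,0],[5,0,0,0,0,0,0],[5,0,0,0,0,0,0],[5,0,0,-1,0,0,0],[5,0,0,0,0,0,0]]}}

```text
time_s: 49.15
position: [0.4325, -0.0357, 0.1747]
tcp_rot: [[1.0, 0.03, -0.001], [0.03, -1.0, -0.0], [-0.001, 0.0, -1.0]]
contact_force: [0.0, 0.1, -0.4]
opening: 0.0219
```

Just about on the floor. I release, rise clear and check everything.

{"method": "step_arm", "body": {"steps": [[5,0,0,-1,0,0,0],[5,0,0,0,0,0,0],[40,0,0,0,0,0,0],[40,0,0,0,0,0,0],[40,0,0,0,0,0,0],[50,0,0,0,0,0,0],[50,0,0,25,0,0,0],[50,0,0,40,0,0,0],[50,0,0,40,0,0,0],[50,0,0,40,0,0,0],[50,-20,40,0,0,0,0],[50,-20,45,0,0,0,0],[50,-20,45,0,0,0,0],[50,-20,45,0,0,0,0],[50,-20,45,0,0,0,0],[50,0,45,0,0,0,0],[50,0,0,0,0,0,0],[50,0,0,0,0,0,0],[50,0,0,0,0,0,0]]}}

```text
time_s: 51.05
position: [0.3319, 0.2285, 0.3176]
tcp_rot: [[1.0, 0.03, -0.002], [0.03, -1.0, -0.001], [-0.003, 0.001, -1.0]]
contact_force: [-1.3, -0.1, 0.0]
opening: 0.0499
```

```bash
python3 - <<'E'
from h import *
st()
I={n:r.get_image(n) for n in("scene","top")}
for k,xy,R,z in [("pot",(.433,-.0365),.055,(.078,.1)),("brush",(.433,-.036),.04,(.22,.24)),("flask",(.43,-.306),.06,(.118,.132)),("pile",(.443,.077),.045,(.033,.05)),("c1",(.585,-.036),.04,(.046,.06)),("c2",(.588,-.112),.04,(.046,.06)),("c3",(.59,-.186),.04,(.046,.06)),("c4",(.593,-.26),.04,(.046,.06)),("mill",(.73,-.19),.06,(.12,.2))]:
    print(k);tops(["scene","top"],xy,R,z,I)
cv2.imwrite("pics/s9.png",cv2.resize(I["scene"][0][110:380,140:450],None,fx=2.2,fy=2.2))
cv2.imwrite("pics/t9.png",cv2.resize(I["top"][0][90:330,150:420],None,fx=2.4,fy=2.4))
E
```

```text
t 51.05 p [331.9 228.5 317.6] F [-1.3 -0.1  0. ] open 49.9 ax [ 0.9996  0.0297 -0.0025] [-2.5e-03 -8.0e-04 -1.0e+00]
pot
scene 554 circ [ 0.4323 -0.0366] 0.0379 mid [ 0.4336 -0.0352  0.085 ] z 0.0868
top 406 circ [ 0.4327 -0.0367] 0.0369 mid [ 0.4323 -0.0372  0.0862] z 0.0904
brush
scene 97 circ [ 0.4327 -0.0345] 0.011 mid [ 0.4328 -0.0338  0.2255] z 0.2275
top 107 circ [ 0.4321 -0.0363] 0.0112 mid [ 0.4323 -0.0367  0.2284] z 0.2304
flask
scene 245 circ [ 0.4316 -0.3061] 0.043 mid [ 0.4307 -0.3054  0.1223] z 0.1235
top 298 circ [ 0.4295 -0.3065] 0.0416 mid [ 0.4306 -0.3069  0.1241] z 0.1259
pile
scene 738 circ [0.4445 0.0753] 0.0343 mid [0.4452 0.0766 0.0375] z 0.0382
top 581 circ [0.4427 0.0756] 0.0331 mid [0.443  0.074  0.0404] z 0.0404
c1
scene 450 circ [ 0.5851 -0.0349] 0.0274 mid [ 0.5858 -0.0344  0.0504] z 0.0504
top 394 circ [ 0.5853 -0.0365] 0.0271 mid [ 0.5849 -0.0368  0.052 ] z 0.0522
c2
scene 392 circ [ 0.5888 -0.1119] 0.0278 mid [ 0.5893 -0.1106  0.0502] z 0.0504
top 390 circ [ 0.5889 -0.1127] 0.0274 mid [ 0.5881 -0.1126  0.0521] z 0.0523
c3
scene 342 circ [ 0.5897 -0.1857] 0.0276 mid [ 0.5904 -0.1848  0.0504] z 0.0505
top 390 circ [ 0.59   -0.1867] 0.0273 mid [ 0.5897 -0.1864  0.0519] z 0.052
c4
scene 292 circ [ 0.5939 -0.2607] 0.0287 mid [ 0.5935 -0.2591  0.0503] z 0.0505
top 397 circ [ 0.5929 -0.262 ] 0.0275 mid [ 0.5929 -0.2614  0.0519] z 0.0523
mill
scene 452 circ [ 0.7324 -0.1897] 0.025 mid [ 0.7324 -0.1833  0.143 ] z 0.1446
top 390 circ [ 0.7314 -0.1921] 0.0253 mid [ 0.7293 -0.1912  0.1448] z 0.1491
```

View pics/s9.png

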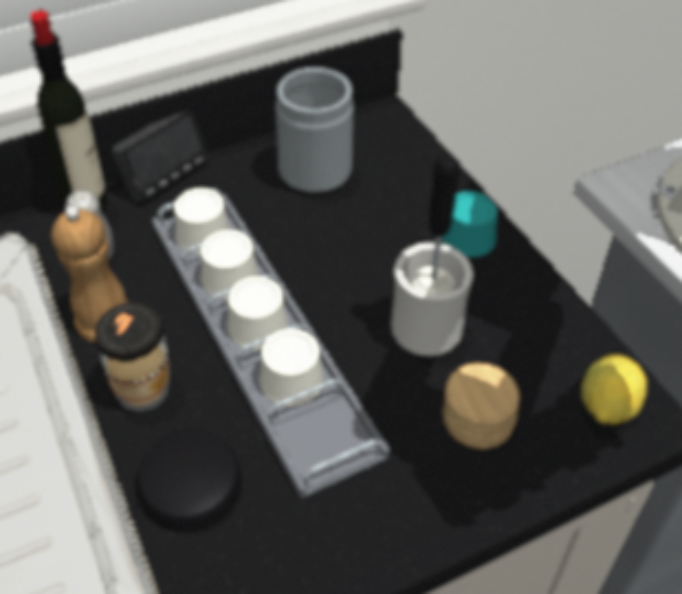

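View pics/t9.png

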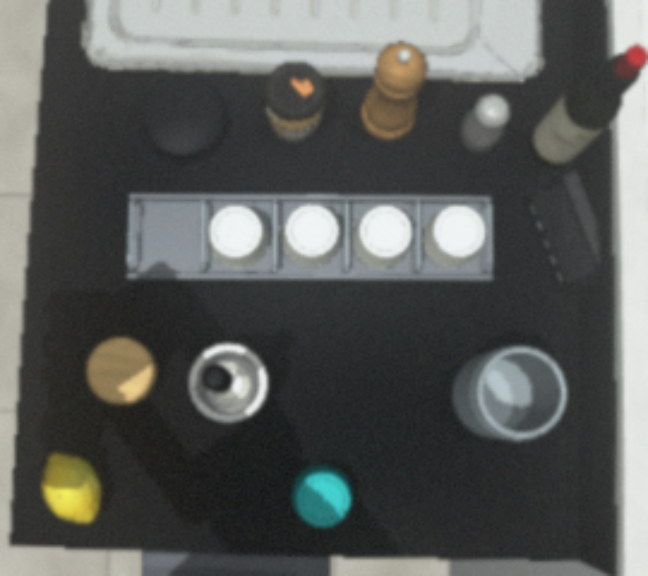

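Every check agrees, so I hand in.

```bash
python3 -c "
from h import *
r.job_done(); st()"
```

```text
the job is handed in; nothing more can be done
the job is handed in; nothing more can be done
```

The job is handed in, with the last reading at about 51 s of the 192 s allowed. The system reports no verdict, so what follows rests on my own checks.

- **Bowls:** The three stacked bowls stand rim down in compartments 2, 3 and 4. The fourth was already in compartment 1 and stayed there. All four tops measured about 52 mm high, which is flat on the tray floor.
- **Discs:** The three dividers are piled on the disc that already lay on the worktop. The pile measured about 40 mm high, and I squeezed it square with the jaws in one direction.
- **Flask:** I made three full strokes, bringing the head right out of the mouth each time. I felt the floor on strokes 1 and 3 (6 N and 9 N). Stroke 2 went to the same depth within about 1 mm, but no contact force showed on it.
- **Brush and pot:** The brush is back in its pot, head down. The pot and the flask stand upright within about 2 mm of where they started, so I saw no sign of either being knocked aside.
- **Things to leave alone:** The pepper mill measured within about 2 mm of its start. I checked the salt shaker, honey jar, lid and turquoise bowl only by eye in the last pictures, and they look unmoved.

The one other oddity was 8 N of upward force when I first squeezed the lone disc, because the gripper was slightly tilted. I corrected the tilt, and that disc moved only about 3 mm.

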